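Turn the tool carousel to its empty hook and clip the mallet in

TASK

Turn the rotary tool stand by its crank post until the empty hook stands over the pointer on the base. Then take the mallet out of its wooden block and hang it head up on that hook: push its handle gently into the roller clip until it is fully home against the sprung plunger, then ease off, lower the head onto the prongs and let go. Leave the hook over the pointer, never force the hook with more than 25 N, and leave the bowl, jar and ratchet where they are.

Things in the scene. Friction and masses are not known exactly. Their poses are not given: they have to be found in the camera images.
- stand: Fixed rotary tool stand: round grey base 200 mm across, 18 mm high. Origin: centre of its underside, on the turning axis (z up). Its -x axis points roughly to the robot, along the steel pointer tongue. The hub turning on it carries four arms 90 degrees apart, each with a two-pronged hook about 130 mm from the axis, prong tops 210 mm above the bench; one hook is empty.
- hub_top (a point): Top centre of the grey hub (52 mm across, top 250 mm above the bench), on the turning axis. The three occupied hooks hold a pipe wrench, a hammer and an adjustable spanner, fixed in them and turning with the hub: up to 245 mm high, hanging down to 50 mm, within 165 mm of the axis.
- pointer (a point): Mark on the pointer tongue of the base, 130 mm from the axis in the stand's -x direction, 12 mm above the bench.
- carousel (a joint): Turning angle of the hub in rad, counter-clockwise seen from above; at 0 (or 2 pi) the empty hook is exactly over the pointer. Turns from -0.5 to 6.8. Stiff: friction about 0.2 N m (3.5 N at the crank post); it stays where it is left.
- hook (a point): Nominal seat of the mallet's handle axis in the empty hook: on the arm's centre line, 130 mm from the axis, at prong-top height (210 mm). The fork telescopes and is clamped anywhere from 15 mm farther out to 15 mm farther in; its setting is not measured: see or feel it. Prongs: level, 10 mm wide, 8 mm thick, 30 mm clear gap, reaching 30 mm outward of the true seat, mouth outward.
- plunger (a joint): Travel (m) of the sprung plunger at the back of the empty hook: 0 when empty, about 0.005 when the handle is home. 11 to 29 mm under the prong tops two sprung rollers, 18 mm apart, stand 8 mm outward of the true seat: the handle pushed straight inward parts them (5 to 8 N), snaps past, presses the plunger (1 to 2 N) and stops hard on the cross-piece; the rollers then keep it.
- crank (a point): Top end of the upright dark steel crank post on the hub: 16 mm diameter, 50 mm tall (from 248 to 298 mm above the bench), 58 mm from the axis, on the side opposite the empty hook. Pinch it from above and lead it round.
- mallet: Loose mallet, 0.26 to 0.43 kg, head up. Origin: lower end of the handle, z towards the head. Round wooden handle 22 mm thick, 120 mm long to the head's underside; block head 42 (x) by 80 (y) by 44 mm high, centred on the handle axis, its centre 142 mm above the origin. On the hook the head lies across the prongs (its y across the arm), underside on them.
- block: Fixed wooden bench block 90 by 90 mm, top at 130 mm, with a 35 mm through hole in the middle of its 16 mm top plate; origin at the centre of its underside. The mallet hangs in the hole, its head's underside on the block's top; lift at least 125 mm to clear it.
- bowl: White ceramic bowl 120 mm across, 50 mm high, origin at its underside. Bystander.
- jar: Green screw jar 56 mm across, 70 mm high, origin at its underside. Bystander.
- ratchet: Steel ratchet handle lying flat, 180 mm long, up to 28 mm high; origin under its round head, handle towards its -x. Bystander.
Mind the look-alikes: they are no part of the job. There is more than one size of the mallet; the one meant has the size given above.

How it is judged:
By the outcome, as a careful person would: the job done as asked, in the order asked, and still so for the second after the job is handed in, with the robot touching nothing.
It also fails if it takes over 72 s, if anything falls off the work surface, if the arm or the gripper's body presses on something with over 40 N, if the wrist force passes 120 N, or if a joint passes its speed limit or range.

ROBOT

A 6-joint arm with a two-finger parallel gripper is mounted at the origin on the work surface. World frame = base frame: x ahead of the robot, y to its left, z up, the work surface at z = 0. Lengths are in mm, angles in degrees, forces in N, time in s.
With the tool pointing down it reaches from about 350 to 850 mm from the base axis. Payload 8.1 kg.
Tool frame: the origin (TCP) lies between the finger pads; the fingertips stand 17 mm ahead of it and the grasp point (between the pads) lies 2 mm behind it; z points along the fingers, y is the line along which they close (so a half turn about z gives the same grasp; the last joint's range is limited). The gripper opens to 85 mm and grips with 20 to 120 N. Pads are 22 mm wide; open, the fingers measure 114 mm over their backs; the gripper's body (76 mm by 85 mm) begins 54 mm behind the grasp point. The pads swing forward as they close: fully open they stand 13 mm farther back than shut.
Start: joints at [-70.554, 7.471, 85.268, -0, 87.261, -4.893], TCP at [247.303, -546.669, 248.292] pointing down, gripper open.
Joint ranges: [-169.43, 169.43], [-51.17, 129.36], [1.28, 143.12], [-76.62, 256.62], [0, 156.53], [-152.29, 152.29]. Speed limits (degrees/s): [136.94, 136.94, 159.86, 180, 180, 180].

INTERFACE

Orientations are given as [roll, pitch, yaw] about the fixed x, y, z axes, in that order (R = Rz(yaw) Ry(pitch) Rx(roll)).
In Python, from bench import sense, snapshot, hand_in, trace, place_of gives the robot as it stands.
- The arm moves only by the shell command python3 -m handwheel 'ROWS' [FORCE]. ROWS is JSON, a list of rows, each a list of 7 numbers: the opening, from -1 (shut) to 1 (fully open), then the shift along the tool's x, y, z in cm, then the turn, a rotation vector about the tool's x, y, z in rad. A call has 1 to 12 rows; each row shifts and turns the commanded pose from where the row before left it, along the tool's axes as they then stand; what a row does not reach is not made up. A row lasts 1/12 s, in which the tool goes at most 41.7 mm and 7.16 degrees, less where a joint would pass 70% of its speed; a pose out of reach is approached as far as the arm can. A call with a gripper value outside its range is refused whole. The fingers move at their own pace and stop on an object; FORCE is the grip in N (left out, the last holds). Time passes only in rows, so rows that do not move let the fingers close. It gives the time, the measured TCP pose, the force, the opening and the grip force at its end, in the units of the state.
- sense(): the state, without advancing time (a new reading comes with each control period).
- snapshot(name): name is "scene" or "top" or "wrist"; returns a dict with "image" (480x640x3 uint8, red, green, blue), "intrinsics" (3x3 intrinsics, pixels), "k1" (the pictures are not rectified: a ray, as slopes to the right and down, at radius r is drawn at 1 + k1 r^2 times it, then the intrinsics apply), "R" (3x3) and "t" (3): a world point X has camera coordinates R X + t. Camera axes: x right, y down, z forward; pixel columns grow to the right and rows downward; lengths in mm; the calibration is good to about 2 mm. A picture is of the moment at which its call begins. There is no depth.
- hand_in(): hands the job in; it is judged then, once.
Trained networks look in a picture, given as the dict that the camera call returned (one of the last four; its "shot" number tells which), for a name from the list of things; names that differ only in an ending like _2 or _b are one class to them, and where a whole thing is asked for, a point or a joint stands for the part that bears it (a point fixed in the world has none). Each returns a list of dicts, best first, with "conf" (0 to 1); they miss things now and then, are a little off and sometimes report something else, mostly with a low value. They report only what shows in the picture. A call takes as long as a camera call. They do not tell look-alikes from the thing itself.
- trace(picture, query): "pixels" (480x640 bool, what is visible of it).
- place_of(picture, query): "location" ([x, y, z] in mm, in world coordinates, good to about 4 mm: a listed point, or the origin of a listed thing).
The state is a dict: "time": time; "joint_pos": joint angles; "qd": joint speeds; "joint_efforts": joint torques, N m; "tool_pos": TCP position; "tcp_rot": TCP orientation; "ft_force": force on the tool from outside, world axes, zero at the start; "wrist_torque": the same for the moment, N m; "finger_gap": finger opening in mm; "grip_force": force on a finger pad.
Only numpy, scipy, OpenCV 4.12 (cv2) and the standard library are available. Lean on these libraries where they do the work, as an engineer would, in place of code of your own. Each camera call takes 0.05 s, during which the arm holds its last target. There are 200 camera calls.

## Working session

There is one attempt and no reset: what is moved stays moved. The work goes in short steps, Python scripts to look and compute and a shell command to move; the robot and the scene stay as the last step left them, time stands still between calls to the robot, and variables do not carry over. Pictures are saved under pics/ and viewed, at most 10 in all, crops included, and the job is handed in when it is done.

```bash
mkdir -p pics
cat > h.py <<'E'
import numpy as np, cv2
from bench import sense, snapshot, trace, place_of
def save(p,n): cv2.imwrite(f'pics/{n}.png', p['image'][:,:,::-1])
def proj(p,X):
    c=p['R']@np.array(X,float)+p['t']; s=c[:2]/c[2]; s=s*(1+p['k1']*(s@s)); K=p['intrinsics']
    return np.array([K[0,0]*s[0]+K[0,2],K[1,1]*s[1]+K[1,2]])
def onplane(p,uv,z):
    K=np.array(p['intrinsics']); d=np.array([p['k1'],0,0,0,0.])
    a=np.array([(uv[0]-K[0,2])/K[0,0],(uv[1]-K[1,2])/K[1,1]]); s=a.copy()
    for _ in range(20): s=a/(1+p['k1']*(s@s))
    R=np.array(p['R']);t=np.array(p['t']); C=-R.T@t; r=R.T@np.array([*s,1.])
    return C+r*(z-C[2])/r[2]
E
python3 - <<'E'
from h import *
s=sense(); print({k:np.round(v,2).tolist() for k,v in s.items()})
for n in ['scene','top']:
    p=snapshot(n); save(p,n+'0'); print(n, 'C',np.round(-np.array(p['R']).T@np.array(p['t'])))
    for q in ['stand','hub_top','pointer','hook','crank','mallet','block','bowl','jar','ratchet']:
        print(q,[(round(o['conf'],2),np.round(o['location'],1).tolist()) for o in place_of(p,q)])
E
```

```text
{'time': 0.0, 'joint_pos': [-70.56, 7.51, 85.33, -0.0, 87.26, -4.89], 'qd': [-0.02, -0.04, 0.06, 0.1, 0.08, 0.07], 'joint_efforts': [0.0, -56.94, -50.06, 0.0, 0.01, 0.0], 'tool_pos': [247.11, -546.19, 247.26], 'tcp_rot': [-179.9, -0.01, 24.34], 'ft_force': [-0.01, 0.33, -0.42], 'wrist_torque': [0.01, 0.04, -0.01], 'grip_force': 0.0, 'finger_gap': 85.69}
scene C [1379. -182. 1127.]
stand [(0.92, [655.7, -15.0, 2.1])]
hub_top [(0.7, [657.8, -14.1, 250.0])]
pointer [(0.66, [524.2, -22.1, 13.8])]
hook [(0.85, [788.7, -11.5, 210.9])]
crank [(0.63, [786.1, -15.3, 212.5])]
mallet [(0.86, [508.8, -205.4, -3.2]), (0.83, [460.9, -430.1, 2.1]), (0.67, [474.7, -318.7, 12.8])]
block [(0.81, [470.3, -318.1, 2.3])]
bowl [(0.59, [496.6, 275.6, -0.5])]
jar [(0.76, [395.3, 134.6, 2.0])]
ratchet [(0.91, [408.3, -137.1, 2.4])]
top C [ 310.  -45. 1557.]
stand [(0.65, [652.6, -16.1, -1.3]), (0.19, [474.2, -316.7, 10.5])]
hub_top [(0.79, [652.4, -16.1, 252.2])]
pointer [(0.94, [528.7, -23.9, 15.5])]
hook [(0.65, [783.1, -15.4, 209.0])]
crank [(0.95, [597.1, -15.2, 303.7])]
mallet [(0.75, [504.6, -202.7, 0.2]), (0.74, [458.7, -431.6, -0.9]), (0.71, [474.1, -317.7, 13.4])]
block [(0.74, [475.1, -314.0, -0.1])]
bowl [(0.82, [493.3, 277.6, 2.9]), (0.53, [393.8, 132.8, 0.1])]
jar [(0.85, [394.1, 132.6, 1.1])]
ratchet [(0.74, [411.2, -135.5, -1.7])]
```

View pics/scene0.png

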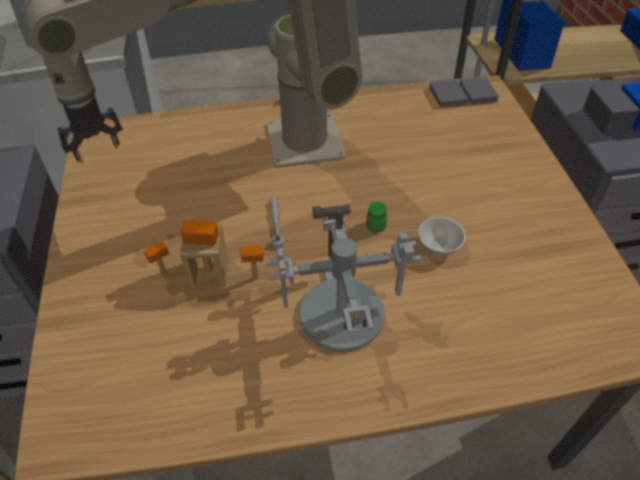

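View pics/top0.png

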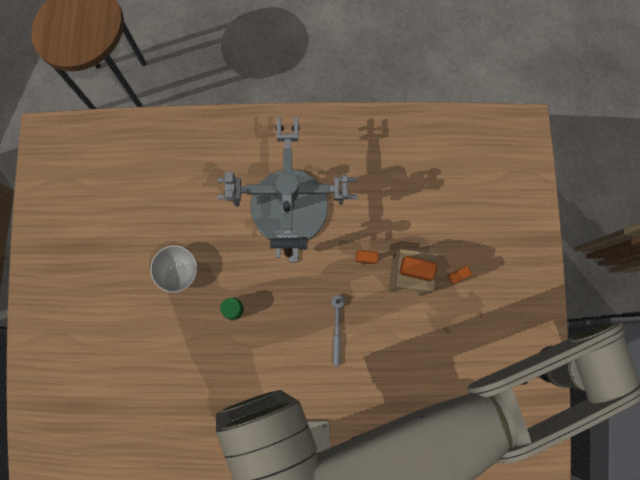

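The scene picture shows the empty fork at the far side (358,316). The hammer is at the pointer side, and the crank post is on the near side of the hub. The large orange mallet is in its block at (199,232), with small look-alikes at (157,252) and (252,254). The top view agrees: crank (287,205), empty hook (288,130), mallet head (419,268).

Next I raise the tool and travel above the crank.

```bash
python3 -m handwheel '[[1,0,0,-2.83,0,0,0],[1,0,0,-2.83,0,0,0],[1,0,0,-2.83,0,0,0],[1,2.68,-1.695,0,0,0,0],[1,2.68,-1.695,0,0,0,0],[1,2.68,-1.695,0,0,0,0],[1,2.68,-1.695,0,0,0,0],[1,2.68,-1.695,0,0,0,0],[1,2.68,-1.695,0,0,0,0],[1,2.68,-1.695,0,0,0,0],[1,2.68,-1.695,0,0,0,0],[1,2.68,-1.695,0,0,0,0]]' 60
python3 -m handwheel '[[1,2.68,-1.695,0,0,0,0],[1,2.68,-1.695,0,0,0,0],[1,2.68,-1.695,0,0,0,0],[1,2.68,-1.695,0,0,0,0],[1,2.68,-1.695,0,0,0,0],[1,2.68,-1.695,0,0,0,0],[1,2.68,-1.695,0,0,0,0],[1,2.68,-1.695,0,0,0,0],[1,2.68,-1.695,0,0,0,0],[1,2.68,-1.695,0,0,0,0],[1,2.68,-1.695,0,0,0,0]]'
python3 -m handwheel '[[1,0,0,0,0,0,0.1062],[1,0,0,0,0,0,0.1062],[1,0,0,0,0,0,0.1062],[1,0,0,0,0,0,0.1062],[1,0,0,0,0,0,0],[1,0,0,0,0,0,0]]'
python3 - <<'E'
from h import *
s=sense(); print(s['tool_pos'],s['tcp_rot'],s['joint_pos'])
p=snapshot('wrist'); save(p,'w1')
for q in ['crank','hub_top','hook','stand','pointer']: print(q,[(round(o['conf'],2),np.round(o['location'],1).tolist()) for o in place_of(p,q)])
E
```

```text
time: 2.1
tool_pos: [404.8, -306.9, 333.4]
tcp_rot: [180.0, -0.0, 24.3]
ft_force: [1.5, 0.5, -1.4]
finger_gap: 85.3
grip_force: 0.0
time: 3.02
tool_pos: [596.6, -15.4, 333.3]
tcp_rot: [180.0, -0.0, 24.3]
ft_force: [1.3, -0.6, -0.1]
finger_gap: 85.4
grip_force: 0.0
time: 3.52
tool_pos: [596.0, -16.9, 333.2]
tcp_rot: [-180.0, -0.0, 0.2]
ft_force: [0.2, -0.5, 0.1]
finger_gap: 85.2
grip_force: 0.0
[595.95539813 -16.85816636 333.18980141] [-1.79997725e+02 -9.87483935e-04  1.92115058e-01] [-6.54824221e+00  5.78202398e+00  7.83122186e+01  2.38748545e-03
  9.59050437e+01  8.32598883e+01]
crank [(0.8, [599.1, -14.4, 301.0])]
hub_top [(0.61, [652.2, -9.3, 247.4]), (0.51, [397.7, 132.3, -1.3])]
hook []
stand []
pointer [(0.88, [525.3, -24.5, 9.9])]
```

View pics/w1.png

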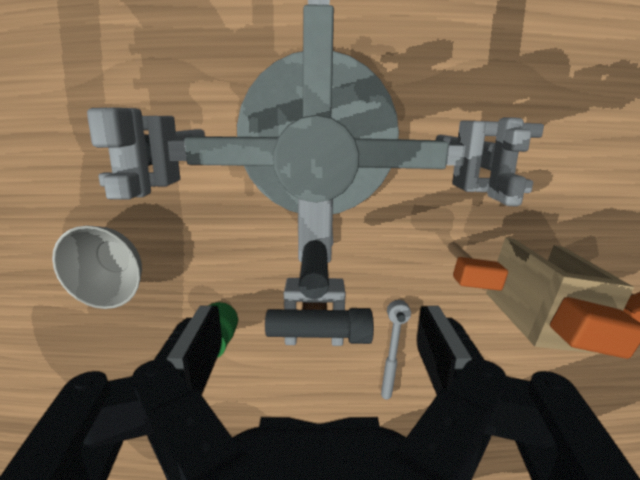

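The wrist view shows the crank post centred laterally between the fingers, with its top near (315,245). I lower and pinch.

```bash
python3 -m handwheel '[[1,0.1,-0.1,1.8,0,0,0],[1,0,0,1.8,0,0,0],[1,0,0,1.8,0,0,0],[-1,0,0,0,0,0,0],[-1,0,0,0,0,0,0],[-1,0,0,0,0,0,0],[-1,0,0,0,0,0,0],[-1,0,0,0,0,0,0],[-1,0,0,0,0,0,0],[-1,0,0,0,0,0,0],[-1,0,0,0,0,0,0],[-1,0,0,0,0,0,0]]' 60
python3 - <<'E'
from h import *
print(sense()['tool_pos'],sense()['finger_gap'],sense()['grip_force'],sense()['wrist_torque'])
p=snapshot('wrist')
for q in ['crank','hub_top','hook','pointer']: print(q,[(round(o['conf'],2),np.round(o['location'],1).tolist()) for o in place_of(p,q)])
# refine centre using base disc & hub in top view
p=snapshot('top'); 
for q in ['hub_top','hook','pointer','stand']: print(q,[(round(o['conf'],2),np.round(o['location'],1).tolist()) for o in place_of(p,q)])
E
```

```text
time: 4.82
tool_pos: [597.5, -15.4, 281.0]
tcp_rot: [-180.0, -0.1, 0.0]
ft_force: [-1.3, 3.6, 5.8]
finger_gap: 14.2
grip_force: 58.8
[597.49375757 -15.43756176 280.97384249] 14.203311435892221 58.79465639591217 [0.51553521 0.27731858 0.19016791]
crank [(0.58, [595.3, -17.8, 298.6])]
hub_top [(0.75, [651.9, -9.9, 249.4]), (0.29, [490.1, 272.6, -0.0])]
hook []
pointer []
hub_top []
hook [(0.72, [787.0, -13.9, 205.1])]
pointer [(0.74, [531.6, -22.9, 15.0])]
stand [(0.56, [658.3, -12.3, -2.6])]
```

```bash
python3 -m handwheel '[[-1,0.016,0.303,0,0,0,-0.0524],[-1,0.0159,0.303,0,0,0,-0.0524],[-1,0.0159,0.303,0,0,0,-0.0524],[-1,0.0159,0.303,0,0,0,-0.0524],[-1,0,0,0,0,0,0],[-1,0,0,0,0,0,0]]'
python3 -c "
from h import *
s=sense();print(s['ft_force'],s['wrist_torque'],s['tool_pos'],s['tcp_rot'],s['joint_pos'])"
```

```text
time: 5.82
tool_pos: [599.0, -27.8, 281.0]
tcp_rot: [180.0, -0.1, 12.1]
ft_force: [-2.7, 1.2, 6.8]
finger_gap: 14.6
grip_force: 59.2
[-2.71492635  1.15499685  6.81101407] [0.26892584 0.34314594 0.21596173] [598.98676638 -27.81643324 280.9693206 ] [ 1.79972797e+02 -1.20103452e-01  1.20576766e+01] [-7.56562350e+00  6.64218785e+00  8.27735835e+01  1.47124068e-02
  9.04619650e+01  7.03768627e+01]
```

```bash
python3 -m handwheel '[[-1,0.0318,0.606,0,0,0,-0.1047],[-1,0.0318,0.606,0,0,0,-0.1047],[-1,0.0318,0.606,0,0,0,-0.1047],[-1,0.0318,0.606,0,0,0,-0.1047],[-1,0.0318,0.606,0,0,0,-0.1047],[-1,0.0318,0.606,0,0,0,-0.1047],[-1,0.0318,0.606,0,0,0,-0.1047],[-1,0.0318,0.606,0,0,0,-0.1047],[-1,0.0318,0.606,0,0,0,-0.1047],[-1,0.0318,0.606,0,0,0,-0.1047],[-1,0.0318,0.606,0,0,0,-0.1047],[-1,0.0318,0.606,0,0,0,-0.1047]]'
python3 -m handwheel '[[-1,0.0318,0.606,0,0,0,-0.1047],[-1,0.0318,0.606,0,0,0,-0.1047],[-1,0.0318,0.606,0,0,0,-0.1047],[-1,0.0318,0.606,0,0,0,-0.1047],[-1,0.0318,0.606,0,0,0,-0.1047],[-1,0.0318,0.606,0,0,0,-0.1047],[-1,0.0318,0.606,0,0,0,-0.1047],[-1,0.0318,0.606,0,0,0,-0.1047],[-1,0.0318,0.606,0,0,0,-0.1047],[-1,0.0318,0.606,0,0,0,-0.1047],[-1,0,0,0,0,0,0],[-1,0,0,0,0,0,0]]'
```

```text
time: 6.82
tool_pos: [649.7, -72.6, 281.0]
tcp_rot: [179.9, -0.1, 84.3]
ft_force: [-3.5, 5.7, 7.6]
finger_gap: 14.3
grip_force: 59.6
time: 7.82
tool_pos: [702.7, -48.7, 281.0]
tcp_rot: [179.9, 0.1, 144.1]
ft_force: [-2.0, 4.8, 5.8]
finger_gap: 14.2
grip_force: 60.0
```

```bash
python3 -m handwheel '[[-1,0.0318,0.606,0,0,0,-0.1047],[-1,0.0318,0.606,0,0,0,-0.1047],[-1,0.0318,0.606,0,0,0,-0.1047],[-1,0.0318,0.606,0,0,0,-0.1047],[-1,0.0318,0.606,0,0,0,-0.1047],[-1,0.0318,0.606,0,0,0,-0.1047],[-1,0,0,0,0,0,0],[-1,0,0,0,0,0,0],[-1,0,0,0,0,0,0]]'
python3 - <<'E'
from h import *
for n in ['scene','top','wrist']:
    p=snapshot(n); save(p,n+'2')
    for q in ['stand','hub_top','pointer','hook','crank']:
        print(n,q,[(round(o['conf'],2),np.round(o['location'],1).tolist()) for o in place_of(p,q)])
E
```

```text
time: 8.57
tool_pos: [713.6, -15.0, 281.0]
tcp_rot: [180.0, 0.1, -180.0]
ft_force: [-1.4, 3.8, 6.0]
finger_gap: 14.4
grip_force: 60.3
scene stand [(0.67, [656.2, -15.3, 1.4])]
scene hub_top [(0.85, [655.5, -13.6, 249.3])]
scene pointer [(0.93, [525.3, -20.1, 12.9])]
scene hook [(0.59, [526.6, -14.4, 212.8]), (0.29, [524.9, -21.5, 15.4])]
scene crank [(0.86, [717.5, -11.9, 297.8]), (0.26, [657.6, -15.1, 2.9])]
top stand [(0.96, [655.2, -15.9, -0.7])]
top hub_top [(0.74, [657.9, -18.1, 250.0])]
top pointer []
top hook []
top crank [(0.8, [713.1, -15.3, 302.6])]
wrist stand []
wrist hub_top [(0.57, [652.3, -13.8, 250.8])]
wrist pointer [(0.62, [526.1, -24.4, 10.8])]
wrist hook []
wrist crank [(0.63, [711.5, -15.8, 300.7])]
```

View pics/top2.png

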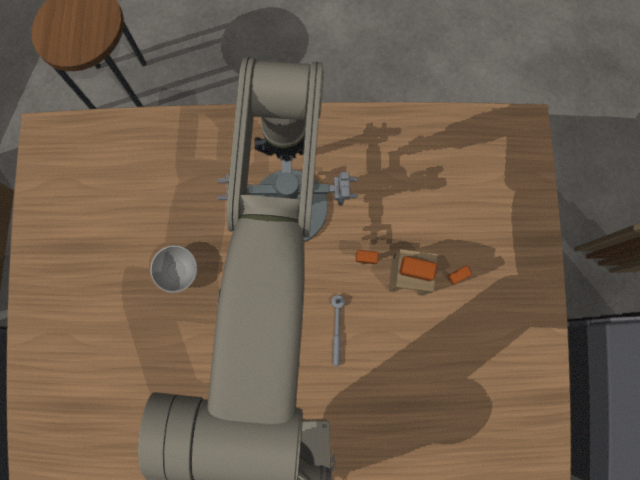

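The top view shows the arm covering the near side of the stand. The estimates put the pointer about 3.5° past the hook's current direction. I lead it round by that amount, let go, lift and look.

```bash
python3 -m handwheel '[[-1,0.006,0.178,0,0,0,-0.0305],[-1,0.006,0.178,0,0,0,-0.0305],[-1,0,0,0,0,0,0],[-1,0,0,0,0,0,0],[-0.3,0,0,0,0,0,0],[-0.3,0,0,0,0,0,0],[-0.3,0,0,0,0,0,0],[-0.3,0,0,0,0,0,0],[-0.3,0,0,-2.5,0,0,0],[-0.3,0,0,-2.5,0,0,0],[-0.3,0,0,-2,0,0,0]]'
python3 -m handwheel '[[1,3,-1.9,-1,0,0,0.12],[1,3,-1.9,-1,0,0,0.12],[1,3,-1.9,0,0,0,0.12],[1,3,-1.9,0,0,0,0.12],[1,3,-1.9,0,0,0,0.12],[1,0,0,0,0,0,0.12],[1,0,0,0,0,0,0.12],[1,0,0,0,0,0,0.12],[1,0,0,0,0,0,0.12],[1,0,0,0,0,0,0.12],[1,0,0,0,0,0,0.12],[1,0,0,0,0,0,0.12]]'
```

```text
time: 10.38
tool_pos: [713.0, -12.4, 350.4]
tcp_rot: [-180.0, -0.0, -176.5]
ft_force: [-0.1, -0.0, -0.8]
finger_gap: 29.9
grip_force: 0.0
time: 11.38
tool_pos: [550.8, -78.2, 369.2]
tcp_rot: [-180.0, 0.0, 100.6]
ft_force: [0.2, 0.3, 0.2]
finger_gap: 85.5
grip_force: 0.0
```

```bash
python3 -m handwheel '[[1,-2.8,-1.4,0,0,0,0.02],[1,-2.8,-1.4,0,0,0,0.02],[1,-2.8,-1.4,0,0,0,0.02],[1,-2.8,-1.4,0,0,0,0.02],[1,-2.8,-1.4,0,0,0,0.02],[1,-2.8,-1.4,0,0,0,0.02],[1,-2.8,-1.4,0,0,0,0.02],[1,-2.8,-1.4,0,0,0,0.02],[1,-2.8,-1.4,0,0,0,0],[1,0,0,0,0,0,0],[1,0,0,0,0,0,0]]'
python3 - <<'E'
from h import *
for n in ['scene','top','wrist']:
    p=snapshot(n); save(p,n+'3')
    import pickle; pickle.dump(p,open(n+'3.pkl','wb'))
    for q in ['stand','hub_top','pointer','hook','crank','mallet','block']:
        print(n,q,[(round(o['conf'],2),np.round(o['location'],1).tolist()) for o in place_of(p,q)])
    if n!='wrist':
        x0,y0=(proj(p,[526,-23,210])-[60,45]).astype(int); c=cv2.resize(p['image'][y0:y0+90,x0:x0+120],None,fx=4,fy=4,interpolation=2) if n=='scene' else cv2.resize(p['image'][150:300,220:460],None,fx=3,fy=3,interpolation=2)
        print(x0,y0); cv2.imwrite(f'pics/{n}3c.png',c[:,:,::-1])
E
```

```text
time: 12.3
tool_pos: [452.8, -343.6, 368.8]
tcp_rot: [-180.0, -0.0, 91.6]
ft_force: [0.4, 0.4, -0.3]
finger_gap: 85.4
grip_force: 0.0
scene stand [(0.8, [654.8, -15.5, 1.5]), (0.51, [493.9, 274.9, 1.0])]
scene hub_top [(0.86, [656.9, -13.1, 249.2]), (0.37, [406.6, -134.4, 0.2])]
scene pointer [(0.79, [524.5, -20.7, 9.5]), (0.57, [496.7, 273.1, -0.6])]
scene hook [(0.8, [528.4, -19.3, 210.3])]
scene crank [(0.65, [717.4, -10.0, 294.6])]
scene mallet [(0.96, [509.2, -203.9, -2.4]), (0.85, [462.4, -429.3, 5.9]), (0.69, [471.9, -317.8, 13.1])]
scene block [(0.95, [470.3, -319.6, -0.3])]
267 170
top stand [(0.61, [655.0, -15.8, -2.2])]
top hub_top [(0.65, [656.3, -15.7, 251.8])]
top pointer [(0.9, [530.3, -24.9, 16.1])]
top hook [(0.88, [525.7, -22.0, 206.4])]
top crank [(0.81, [711.2, -14.5, 304.3]), (0.42, [658.0, -19.8, 252.1])]
top mallet [(0.85, [503.9, -203.1, 0.9]), (0.79, [474.3, -315.2, 11.6]), (0.45, [494.0, 278.7, 0.4]), (0.42, [462.5, -431.8, -0.2]), (0.27, [476.2, -315.6, 0.8])]
top block [(0.74, [474.7, -315.2, -2.0]), (0.4, [394.1, 132.9, -2.2])]
230 197
wrist stand []
wrist hub_top []
wrist pointer []
wrist hook []
wrist crank []
wrist mallet [(0.81, [511.4, -204.3, -3.8]), (0.79, [473.1, -315.8, 12.9]), (0.79, [459.9, -433.5, -3.0]), (0.59, [413.5, -133.9, 0.3])]
wrist block [(0.85, [471.2, -317.2, 0.9])]
```

View pics/wrist3.png

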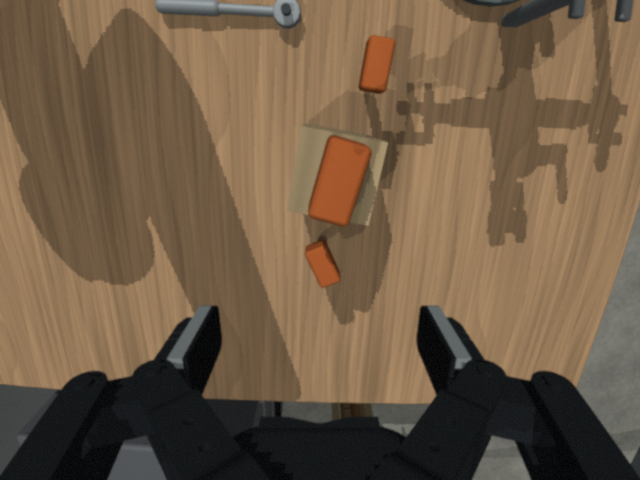

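View pics/top3c.png

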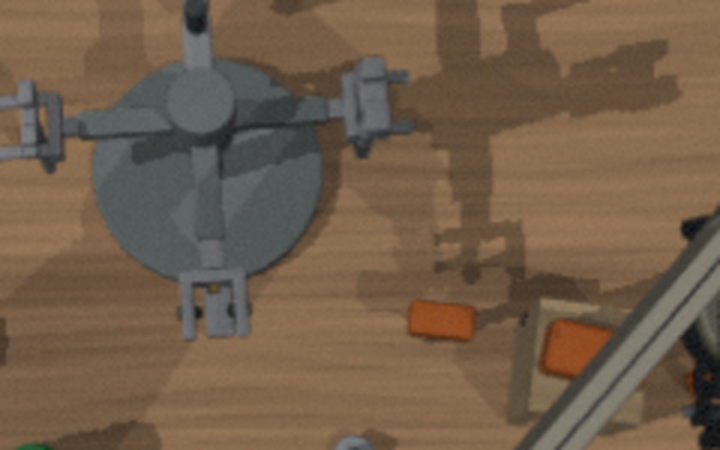

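The wrist view shows the mallet head at (340,180), skewed about 15° in its block, with the ratchet and small mallets clear of it. The top crop shows the fork over the tongue, with prongs at crop (187,305) and (240,305) and the tongue at (221,310). Next I rectify fork and tongue onto their planes and fit the head outline.

```bash
cat >> h.py <<'E'
def rect(p,z,x0=475,x1=550,y0=-75,y1=25,s=4):
    H=int((x1-x0)*s);W=int((y1-y0)*s)
    m=np.zeros((H,W,2),np.float32)
    for i in range(H):
        for j in range(W): m[i,j]=proj(p,[x1-(i+.5)/s,y1-(j+.5)/s,z])
    o=cv2.remap(p['image'],m,None,cv2.INTER_CUBIC)
    for k in range(10,int(y1-y0),10): cv2.line(o,(k*s,0),(k*s,4),(255,0,0),1)
    for k in range(5,int(x1-x0),10): cv2.line(o,(0,k*s),(4,k*s),(255,0,0),1)
    return o
E
python3 - <<'E'
from h import *; import pickle
T=pickle.load(open('top3.pkl','rb'));S=pickle.load(open('scene3.pkl','rb'));W=pickle.load(open('wrist3.pkl','rb'))
cv2.imwrite('pics/rect.png',np.vstack([np.hstack([rect(T,210),rect(T,12)]),np.hstack([rect(S,210),rect(S,12)])])[:,:,::-1])
for p,n in ((W,'w'),(S,'s')):
    I=p['image'].astype(int); m=((I[:,:,0]-I[:,:,2]>90)&(I[:,:,0]>1.8*I[:,:,1])).astype(np.uint8)
    k,lab,st,_=cv2.connectedComponentsWithStats(m)
    for i in range(1,k):
        if st[i,4]>400:
            # top-face: fit outline on z=174
            pts=np.array([onplane(p,(u,v),174)[:2] for v,u in np.argwhere(lab==i)],np.float32)
            print(n,st[i],cv2.minAreaRect(pts))
E
```

```text
w [ 361   36   33   53 1253] ((499.7886657714844, -212.4376983642578), (40.40648651123047, 21.063234329223633), 82.8267593383789)
w [ 309  137   61   88 3386] ((471.891357421875, -314.6570739746094), (76.22362518310547, 38.44401931762695), 75.69141387939453)
w [306 244  34  43 771] ((459.6777038574219, -399.1380615234375), (20.53754425048828, 43.742061614990234), 26.071964263916016)
s [181 221  36  23 606] ((487.24090576171875, -313.7292175292969), (84.07933044433594, 65.64154052734375), 76.11764526367188)
```

View pics/rect.png

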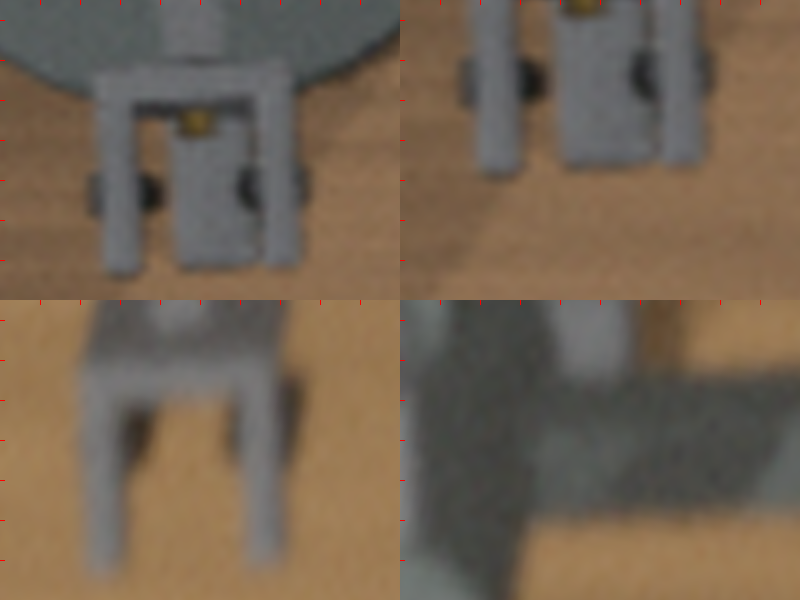

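Rectified, the prong tips lie at x≈482.5 in both views, so the fork is set about 13 mm outward and the true seat is near (512.5,-23.5). The fork and the tongue are parallel to within about 1°. The head is at (472,-315) with its long axis at 75.7°. Now I grasp the mallet.

```bash
python3 -m handwheel '[[1,0,0,0,0,0,0.0925],[1,0,0,0,0,0,0.0925],[1,0,0,0,0,0,0.0925],[1,1.63,0.575,2,0,0,0],[1,1.63,0.575,2,0,0,0],[1,0,0,3,0,0,0],[1,0,0,3,0,0,0],[1,0,0,3,0,0,0],[1,0,0,2,0,0,0],[1,0,0,0,0,0,0]]'
python3 - <<'E'
from h import *
p=snapshot('wrist')
for q in ['mallet']: print(q,[(round(o['conf'],2),np.round(o['location'],1).tolist()) for o in place_of(p,q)])
print(sense()['tool_pos'],sense()['tcp_rot'])
I=p['image'].astype(int); m=((I[:,:,0]-I[:,:,2]>80)&(I[:,:,0]>1.7*I[:,:,1])).astype(np.uint8)
k,lab,st,_=cv2.connectedComponentsWithStats(m)
for i in range(1,k):
    if st[i,4]>400: print(st[i],cv2.minAreaRect(np.array([onplane(p,(u,v),174)[:2] for v,u in np.argwhere(lab==i)],np.float32)))
E
```

```text
time: 14.33
tool_pos: [470.5, -311.4, 213.3]
tcp_rot: [-179.5, -0.2, 75.9]
ft_force: [-1.1, 0.0, -1.8]
finger_gap: 85.6
grip_force: 0.0
mallet [(0.84, [511.8, -200.4, -5.5]), (0.71, [471.0, -318.2, 13.4])]
[ 472.5918008  -313.10462174  219.06192547] [-1.79923565e+02 -3.58349344e-02  7.58987053e+01]
[ 314   20   49   90 3652] ((504.8351745605469, -210.76980590820312), (35.28817367553711, 18.54611587524414), 82.63584899902344)
[  286   206    88   195 11939] ((470.8996887207031, -328.87432861328125), (122.56779479980469, 44.42641067504883), 82.12207794189453)
```

```bash
python3 -m handwheel '[[1,-0.2,0,2,0,0,0],[1,0,0,2,0,0,0],[1,0,0,1.1,0,0,0],[1,0,0,1,0,0,0],[-1,0,0,0,0,0,0],[-1,0,0,0,0,0,0],[-1,0,0,0,0,0,0],[-1,0,0,0,0,0,0],[-1,0,0,0,0,0,0],[-1,0,0,0,0,0,0],[-1,0,0,0,0,0,0]]' 80
python3 -c "
from h import *
s=sense();print(s['ft_force'],s['wrist_torque'],s['tool_pos'],s['tcp_rot'])"
```

```text
time: 15.35
tool_pos: [473.3, -316.0, 160.1]
tcp_rot: [179.8, 0.1, 75.9]
ft_force: [-0.1, -0.2, 6.3]
finger_gap: 40.6
grip_force: 82.4
[-0.10050639 -0.15909662  6.31549098] [0.14358517 0.11326183 0.01015777] [ 473.33337469 -315.96411481  160.06902195] [1.79839567e+02 7.24511262e-02 7.59021480e+01]
```

```bash
python3 -m handwheel '[[-1,0,0,-1,0,0,0],[-1,0,0,-2.5,0,0,0],[-1,0,0,-2.5,0,0,0],[-1,0,0,-3,0,0,0],[-1,0,0,-3,0,0,0],[-1,0,0,-2.2,0,0,0],[-1,0,0,0,0,0,-0.076],[-1,0,0,0,0,0,-0.076],[-1,0,0,0,0,0,-0.076],[-1,0,0,0,0,0,-0.076],[-1,0,0,0,0,0,0],[-1,0,0,0,0,0,0]]'
python3 -c "
from h import *
s=sense();print(s['ft_force'],s['wrist_torque'],s['tool_pos'],s['tcp_rot'],s['finger_gap'])"
```

```text
time: 16.35
tool_pos: [472.3, -315.1, 300.3]
tcp_rot: [-180.0, -0.0, 93.2]
ft_force: [-0.2, -0.3, -2.7]
finger_gap: 40.9
grip_force: 81.5
[-0.21677696 -0.31760375 -2.65600916] [-0.03473184  0.01490729  0.00908025] [ 472.25391219 -315.10355457  300.30746019] [-1.79980731e+02 -1.74253543e-02  9.31852512e+01] 40.90319417373344
```

```bash
python3 -m handwheel '[[-1,1.5,-0.08,0,0,0,0],[-1,3,-0.08,0,0,0,0],[-1,3,-0.08,0,0,0,0],[-1,3,-0.08,0,0,0,0],[-1,3,-0.08,0,0,0,0],[-1,3,-0.08,0,0,0,0],[-1,3,-0.08,0,0,0,0],[-1,3,-0.08,0,0,0,0],[-1,3,-0.08,0,0,0,0],[-1,2.39,-0.07,0,0,0,0],[-1,0,0,0,0,0,0],[-1,0,0,0,0,0,0]]'
python3 -m handwheel '[[-1,0,0,1.7,0,0,0],[-1,0,0,2,0,0,0],[-1,0,0,1.5,0,0,0],[-1,0,0,0,0,0,0],[-1,0,0,0,0,0,0]]'
python3 - <<'E'
from h import *; import pickle
s=sense();print(s['ft_force'],s['wrist_torque'],s['tool_pos'],s['tcp_rot'],s['finger_gap'])
for n in ['scene','wrist','top']:
    p=snapshot(n); pickle.dump(p,open(n+'4.pkl','wb'))
    for q in ['hook','mallet','pointer','hub_top']: print(n,q,[(round(o['conf'],2),np.round(o['location'],1).tolist()) for o in place_of(p,q)])
    if n=='scene':
        a=cv2.resize(p['image'][150:350,230:430],(400,400),interpolation=2); 
    elif n=='wrist': b=cv2.resize(p['image'],(400,300)); b=np.vstack([b,np.zeros((100,400,3),np.uint8)])
cv2.imwrite('pics/pre.png',np.hstack([a,b])[:,:,::-1])
E
```

```text
time: 17.35
tool_pos: [448.3, -36.3, 300.5]
tcp_rot: [180.0, 0.0, 93.3]
ft_force: [-0.1, -0.1, -4.0]
finger_gap: 40.7
grip_force: 81.5
time: 17.77
tool_pos: [447.8, -38.0, 247.6]
tcp_rot: [-179.9, -0.0, 93.2]
ft_force: [0.8, -1.0, -2.6]
finger_gap: 41.1
grip_force: 81.5
[ 0.75874432 -0.95107782 -2.58117767] [ 0.03382314 -0.00844245  0.00668026] [447.8058536  -38.03295812 247.6135864 ] [-1.79876853e+02 -1.55912846e-02  9.31973537e+01] 41.07152199312298
scene hook [(0.86, [525.2, -21.0, 208.8]), (0.23, [657.7, -14.7, 251.7])]
scene mallet [(0.95, [511.4, -206.1, 1.1]), (0.85, [447.3, -36.3, 96.8]), (0.8, [457.7, -431.2, 5.1])]
scene pointer [(0.66, [524.1, -20.9, 9.8])]
scene hub_top []
wrist hook [(0.84, [525.5, -22.3, 206.9])]
wrist mallet [(0.85, [448.7, -39.7, 102.7])]
wrist pointer [(0.91, [521.6, -23.7, 11.3])]
wrist hub_top []
top hook []
top mallet [(0.78, [460.6, -430.2, -0.2]), (0.58, [509.2, -202.9, -1.1])]
top pointer []
top hub_top [(0.88, [657.3, -17.4, 253.2])]
```

View pics/pre.png

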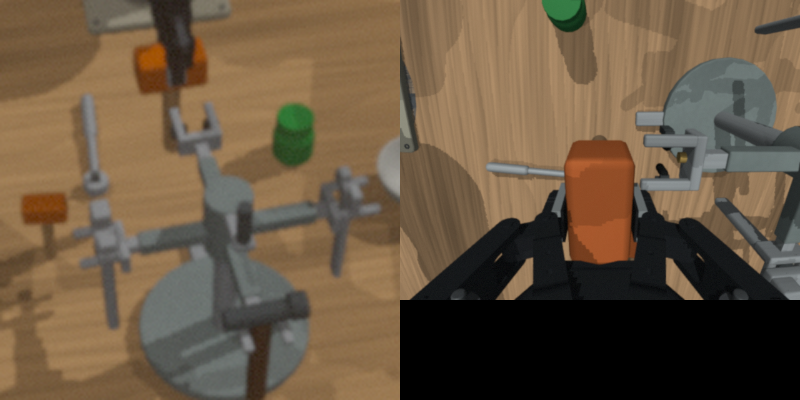

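The pre-insertion picture shows the mallet upright in the grip, with the fork mouth ahead, slightly to the tool's +x side. I moved 10 mm short in y. Next I measure the fork and head in the wrist picture numerically.

Run:
```python
from h import *; import pickle
W=pickle.load(open('wrist4.pkl','rb'));T=pickle.load(open('top3.pkl','rb'))
def prongs(p,xs,z=210):
    for x in xs:
        ys=np.arange(15,-65,-0.5); c=np.array([p['image'][tuple(np.round(proj(p,[x,y,z])[::-1]).astype(int))] for y in ys]).astype(int)
        g=(c[:,0]-c[:,2]<18)&(c.max(1)>70)
        e=np.flatnonzero(np.diff(np.r_[0,g.astype(int),0])); print(x,[(ys[a],ys[b-1]) for a,b in zip(e[::2],e[1::2]) if b-a>5])
for p in (W,T): prongs(p,range(478,536,6)); print()
p=W;I=p['image'].astype(int); m=((I[:,:,0]-I[:,:,2]>80)&(I[:,:,0]>1.7*I[:,:,1])).astype(np.uint8)
k,lab,st,_=cv2.connectedComponentsWithStats(m)
i=1+st[1:,4].argmax(); print(st[i])
for z in (261.6,):
    P=np.array([onplane(p,(u,v),z)[:2] for v,u in np.argwhere(lab==i)]); print(z,P.min(0),P.max(0))
# wide fork prongs along x: tips
for y in (-2,-4,-6,-42,-44,-46):
    xs=np.arange(465,545,.5); c=np.array([W['image'][tuple(np.round(proj(W,[x,y,210])[::-1]).astype(int))] for x in xs]).astype(int)
    g=(c[:,0]-c[:,2]<18)&(c.max(1)>70); e=np.flatnonzero(np.diff(np.r_[0,g.astype(int),0])); print('y',y,[(xs[a],xs[b-1]) for a,b in zip(e[::2],e[1::2]) if b-a>5])
```

```text
478 [(np.float64(15.0), np.float64(9.5))]
484 [(np.float64(15.0), np.float64(10.0)), (np.float64(2.5), np.float64(-6.5)), (np.float64(-43.5), np.float64(-60.0))]
490 [(np.float64(15.0), np.float64(10.0)), (np.float64(3.0), np.float64(-7.0)), (np.float64(-36.0), np.float64(-46.0)), (np.float64(-57.5), np.float64(-64.5))]
496 [(np.float64(15.0), np.float64(11.0)), (np.float64(3.5), np.float64(-6.5)), (np.float64(-35.0), np.float64(-46.5))]
502 [(np.float64(15.0), np.float64(10.5)), (np.float64(4.5), np.float64(-6.5)), (np.float64(-34.5), np.float64(-46.0))]
508 [(np.float64(15.0), np.float64(-12.5)), (np.float64(-34.5), np.float64(-46.0))]
514 [(np.float64(15.0), np.float64(-10.5)), (np.float64(-34.5), np.float64(-45.5))]
520 [(np.float64(15.0), np.float64(-5.5)), (np.float64(-34.0), np.float64(-45.5))]
526 [(np.float64(15.0), np.float64(-16.0)), (np.float64(-34.0), np.float64(-45.0))]
532 [(np.float64(15.0), np.float64(-45.0))]

478 []
484 [(np.float64(-1.5), np.float64(-10.0)), (np.float64(-19.0), np.float64(-50.0))]
490 [(np.float64(-1.5), np.float64(-10.0)), (np.float64(-19.0), np.
[... 430 characters left out ...]
0 [(np.float64(0.5), np.float64(-8.0)), (np.float64(-28.5), np.float64(-35.0)), (np.float64(-37.5), np.float64(-48.0))]
526 [(np.float64(5.0), np.float64(-48.5))]
532 [(np.float64(15.0), np.float64(-55.0))]

[  264   225   110   197 18753]
261.6 [428.0945818  -76.71776188] [470.97378848  12.06077871]
y -2 [(np.float64(483.0), np.float64(544.5))]
y -4 [(np.float64(484.0), np.float64(544.5))]
y -6 [(np.float64(484.0), np.float64(518.0)), (np.float64(526.0), np.float64(544.5))]
y -42 [(np.float64(485.0), np.float64(536.5))]
y -44 [(np.float64(479.5), np.float64(484.0)), (np.float64(485.0), np.float64(536.5))]
y -46 [(np.float64(480.5), np.float64(485.0)), (np.float64(486.0), np.float64(511.5))]
```

Run:
```python
from h import *; import pickle
W=pickle.load(open('wrist4.pkl','rb')); print(-np.array(W['R']).T@W['t'])
I=W['image'].astype(int)
for u in (300,320):
    col=I[215:300:3,u]; print(u,[tuple(c) for c in col])
for X in ([448,2,261.6],[448,2,217.6],[448,-78,261.6],[448,-38,247.6],[427,2,261.6],[469,2,261.6],[427,2,217.6],[469,2,217.6]): print(X,proj(W,X).round(1))
m=((I[:,:,0]-I[:,:,2]>80)&(I[:,:,0]>1.7*I[:,:,1]))
for v in (228,235,245,255,270,290): 
    j=np.flatnonzero(m[v]); print(v,j.min(),j.max())
```

```text
[444.19461204  46.55885252 375.48760685]
300 [(np.int64(170), np.int64(138), np.int64(102)), (np.int64(169), np.int64(137), np.int64(103)), (np.int64(169), np.int64(136), np.int64(102)), (np.int64(143), np.int64(101), np.int64(67)), (np.int64(116), np.int64(60), np.int64(28)), (np.int64(119), np.int64(62), np.int64(30)), (np.int64(121), np.int64(61), np.int64(30)), (np.int64(121), np.int64(63), np.int64(31)), (np.int64(121), np.int64(64), np.int64(32)), (np.int64(124), np.int64(64), np.int64(33)), (np.int64(124), np.int64(64), np.int64(32)), (np.int64(124), np.int64(66), np.int64(32)), (np.int64(130), np.int64(68), np.int64(33)), (np.int64(147), np.int64(78), np.int64(39)), (np.int64(166), np.int64(89), np.int64(46)), (np.int64(179), np.int64(97), np.int64(51)), (np.int64(177), np.int64(96), np.int64(50)), (np.int64(173), np.int64(92), np.int64(47)), (np.int64(152), np.int64(81), np.int64(41)), (np.int64(148), np.int64(78), np.int64(41)), (np.int64(147), np.int64(76), np.int64(38)), (np.int64(146), np.int64(76), np.int64(36)), (np.int64(146), np.int64(77), np.int64(39)), (np.int64(14
[... 1182 characters left out ...]
.int64(77), np.int64(39)), (np.int64(146), np.int64(76), np.int64(37)), (np.int64(147), np.int64(77), np.int64(39)), (np.int64(146), np.int64(76), np.int64(37)), (np.int64(147), np.int64(78), np.int64(40)), (np.int64(145), np.int64(77), np.int64(38)), (np.int64(146), np.int64(77), np.int64(39)), (np.int64(146), np.int64(77), np.int64(39)), (np.int64(146), np.int64(76), np.int64(37))]
[448, 2, 261.6] [321.1 251. ]
[448, 2, 217.6] [320.1 216.6]
[448, -78, 261.6] [310. 423.]
[448, -38, 247.6] [315.1 326.2]
[427, 2, 261.6] [260.9 247.8]
[469, 2, 261.6] [380.7 254.1]
[427, 2, 217.6] [275.3 214.2]
[469, 2, 217.6] [364.7 219.1]
228 280 357
235 276 359
245 271 363
255 267 370
270 264 373
290 266 372
```

```bash
python3 -m handwheel '[[-1,0.8,0,0,0,0,0],[-1,0.8,0,0,0,0,0],[-1,0,0.5,0,0,0,0],[-1,0,0.5,0,0,0,0],[-1,0,0.5,0,0,0,0],[-1,0,0.5,0,0,0,0],[-1,0,0.3,0,0,0,0],[-1,0,0.3,0,0,0,0],[-1,0,0,0,0,0,0],[-1,0,0,0,0,0,0]]'
python3 -m handwheel '[[-1,0,0.3,0,0,0,0],[-1,0,0.3,0,0,0,0],[-1,0,0.3,0,0,0,0],[-1,0,0.3,0,0,0,0],[-1,0,0,0,0,0,0],[-1,0,0,0,0,0,0]]'
python3 - <<'E'
from h import *; import pickle
s=sense();print(s['ft_force'],s['wrist_torque'],s['tool_pos'],s['tcp_rot'],s['finger_gap'])
for n in ['wrist','scene']:
    p=snapshot(n); pickle.dump(p,open(n+'5.pkl','wb'))
    for q in ['hook','mallet','pointer','hub_top']: print(n,q,[(round(o['conf'],2),np.round(o['location'],1).tolist()) for o in place_of(p,q)])
    b=p['image'] if n=='scene' else b
    if n=='wrist': a=p['image']
cv2.imwrite('pics/ins.png',np.hstack([cv2.resize(b[130:330,240:440],(400,400),interpolation=2),cv2.resize(a[100:340,220:460],(400,400))])[:,:,::-1])
E
```

```text
time: 19.35
tool_pos: [473.5, -19.9, 248.0]
tcp_rot: [-180.0, -0.0, 93.3]
ft_force: [0.4, 0.1, -2.4]
finger_gap: 40.9
grip_force: 81.5
time: 19.85
tool_pos: [485.5, -19.1, 248.1]
tcp_rot: [-180.0, -0.0, 93.3]
ft_force: [0.5, -0.5, -2.2]
finger_gap: 41.1
grip_force: 81.5
[ 0.51022724 -0.48917399 -2.17651869] [0.04628087 0.03064669 0.0250099 ] [485.50062325 -19.10777412 248.13364768] [-1.79986548e+02 -2.36398068e-03  9.33188308e+01] 41.116235350248076
wrist hook [(0.75, [527.7, -22.3, 210.0]), (0.3, [524.4, -20.2, 13.1])]
wrist mallet []
wrist pointer [(0.63, [527.0, -28.0, 9.9])]
wrist hub_top []Traceback (most recent call last):
  File "<stdin>", line 6, in <module>
NameError: name 'b' is not defined
```

Run:
```python
from h import *; import pickle
a=pickle.load(open('wrist5.pkl','rb'))['image']
b=snapshot('scene')['image']
cv2.imwrite('pics/ins.png',np.hstack([cv2.resize(b[130:330,240:440],(400,400),interpolation=2),cv2.resize(a[100:340,220:460],(400,400))])[:,:,::-1])
```

```text
(no output)
```

View pics/ins.png

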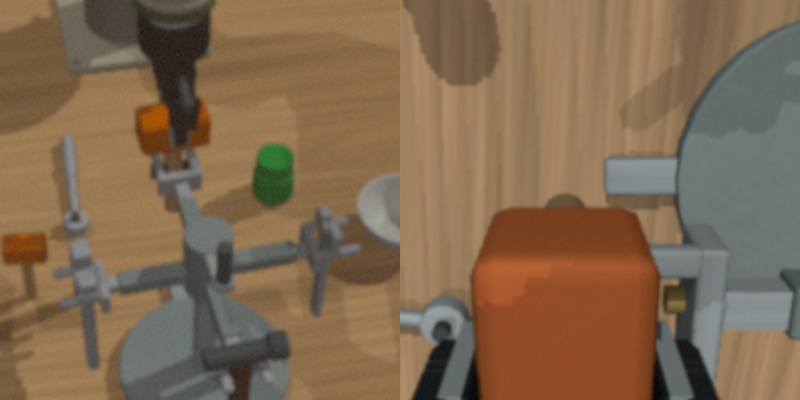

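The picture shows the handle between the prongs, roughly centred at scene-crop (178,165), with the head above the fork and the brass plunger ahead. I push in slowly.

```bash
python3 -m handwheel '[[-1,-0.05,0.1,0,0,0,0],[-1,0,0.1,0,0,0,0],[-1,0,0.1,0,0,0,0],[-1,0,0.1,0,0,0,0],[-1,0,0.1,0,0,0,0],[-1,0,0.1,0,0,0,0],[-1,0,0.1,0,0,0,0],[-1,0,0.1,0,0,0,0]]'
python3 -m handwheel '[[-1,0,0.1,0,0,0,0],[-1,0,0.1,0,0,0,0],[-1,0,0.1,0,0,0,0]]'
python3 -m handwheel '[[-1,0,0.1,0,0,0,0],[-1,0,0.1,0,0,0,0],[-1,0,0.1,0,0,0,0]]'
```

```text
time: 20.82
tool_pos: [493.5, -19.1, 248.2]
tcp_rot: [-180.0, -0.0, 93.3]
ft_force: [-0.6, 0.4, -2.7]
finger_gap: 41.0
grip_force: 81.5
time: 21.07
tool_pos: [496.3, -19.2, 248.1]
tcp_rot: [-180.0, 0.0, 93.3]
ft_force: [-2.5, -1.7, -1.5]
finger_gap: 41.0
grip_force: 81.5
time: 21.32
tool_pos: [499.2, -18.9, 248.1]
tcp_rot: [-179.9, 0.0, 93.3]
ft_force: [-4.6, 0.3, 0.1]
finger_gap: 40.8
grip_force: 81.8
```

```bash
for i in 1 2; do :; done
python3 -m handwheel '[[-1,0,0.1,0,0,0,0],[-1,0,0.1,0,0,0,0],[-1,0,0,0,0,0,0]]'
python3 -m handwheel '[[-1,0,0.1,0,0,0,0],[-1,0,0.1,0,0,0,0],[-1,0,0,0,0,0,0]]'
python3 -m handwheel '[[-1,0,0.1,0,0,0,0],[-1,0,0.1,0,0,0,0],[-1,0,0,0,0,0,0]]'
```

```text
time: 21.57
tool_pos: [501.0, -18.7, 248.1]
tcp_rot: [-179.9, -0.0, 93.3]
ft_force: [-4.1, -1.6, -0.6]
finger_gap: 41.2
grip_force: 81.8
time: 21.82
tool_pos: [503.2, -18.6, 248.1]
tcp_rot: [-180.0, -0.0, 93.3]
ft_force: [-4.0, -1.2, -0.7]
finger_gap: 40.9
grip_force: 81.8
time: 22.07
tool_pos: [505.7, -18.5, 248.2]
tcp_rot: [180.0, -0.0, 93.3]
ft_force: [-1.2, -1.5, -2.3]
finger_gap: 40.6
grip_force: 81.8
```

```bash
python3 -m handwheel '[[-1,0,0.1,0,0,0,0],[-1,0,0.1,0,0,0,0],[-1,0,0,0,0,0,0]]'
python3 -m handwheel '[[-1,0,0.1,0,0,0,0],[-1,0,0.1,0,0,0,0],[-1,0,0,0,0,0,0]]'
python3 -m handwheel '[[-1,0,0.1,0,0,0,0],[-1,0,0,0,0,0,0]]'
```

```text
time: 22.32
tool_pos: [507.9, -18.3, 248.2]
tcp_rot: [179.9, 0.0, 93.3]
ft_force: [0.6, -0.7, -3.4]
finger_gap: 41.0
grip_force: 81.4
time: 22.57
tool_pos: [509.7, -18.2, 248.2]
tcp_rot: [180.0, 0.0, 93.3]
ft_force: [2.2, -0.7, -3.5]
finger_gap: 40.8
grip_force: 81.4
time: 22.73
tool_pos: [510.6, -18.2, 248.2]
tcp_rot: [180.0, 0.0, 93.3]
ft_force: [1.1, -2.2, -4.7]
finger_gap: 41.1
grip_force: 81.4
```

```bash
python3 -m handwheel '[[-1,0,0.1,0,0,0,0],[-1,0,0,0,0,0,0]]'
python3 -m handwheel '[[-1,0,0.1,0,0,0,0],[-1,0,0,0,0,0,0]]'
python3 -m handwheel '[[-1,0,0.05,0,0,0,0],[-1,0,0,0,0,0,0]]'
```

```text
time: 22.9
tool_pos: [511.6, -18.1, 248.2]
tcp_rot: [180.0, -0.0, 93.3]
ft_force: [2.3, -1.2, -2.9]
finger_gap: 40.7
grip_force: 81.4
time: 23.07
tool_pos: [512.5, -18.1, 248.2]
tcp_rot: [180.0, 0.0, 93.3]
ft_force: [1.2, -0.4, -3.8]
finger_gap: 40.7
grip_force: 81.4
time: 23.23
tool_pos: [512.9, -18.0, 248.2]
tcp_rot: [-180.0, -0.0, 93.3]
ft_force: [1.8, -1.7, -3.4]
finger_gap: 41.1
grip_force: 81.4
```

```bash
python3 -m handwheel '[[-1,0,0.05,0,0,0,0],[-1,0,0.05,0,0,0,0],[-1,0,0,0,0,0,0]]'
python3 -m handwheel '[[-1,0,0.05,0,0,0,0],[-1,0,0,0,0,0,0]]'
python3 -m handwheel '[[-1,0,0.05,0,0,0,0],[-1,0,0,0,0,0,0]]'
```

```text
time: 23.48
tool_pos: [513.7, -17.9, 248.2]
tcp_rot: [-180.0, -0.0, 93.3]
ft_force: [-1.4, -0.9, -1.8]
finger_gap: 40.8
grip_force: 81.4
time: 23.65
tool_pos: [514.2, -17.8, 248.1]
tcp_rot: [-180.0, -0.0, 93.3]
ft_force: [-0.9, -1.5, -1.7]
finger_gap: 40.9
grip_force: 81.5
time: 23.82
tool_pos: [514.8, -17.9, 248.1]
tcp_rot: [-180.0, -0.0, 93.3]
ft_force: [-1.8, -0.6, -2.5]
finger_gap: 40.6
grip_force: 81.5
```

```bash
python3 -m handwheel '[[-1,0,0.05,0,0,0,0],[-1,0,0,0,0,0,0]]'
python3 -m handwheel '[[-1,0,0.05,0,0,0,0],[-1,0,0,0,0,0,0]]'
python3 -m handwheel '[[-1,0,0.05,0,0,0,0],[-1,0,0,0,0,0,0]]'
```

```text
time: 23.98
tool_pos: [515.1, -17.8, 248.1]
tcp_rot: [-180.0, -0.0, 93.3]
ft_force: [-3.3, -0.8, -2.0]
finger_gap: 41.1
grip_force: 81.8
time: 24.15
tool_pos: [515.3, -17.8, 248.1]
tcp_rot: [-179.9, -0.0, 93.3]
ft_force: [-6.6, -1.6, -0.2]
finger_gap: 41.1
grip_force: 82.0
time: 24.32
tool_pos: [515.3, -17.8, 248.0]
tcp_rot: [-179.8, -0.0, 93.3]
ft_force: [-8.6, -0.9, 1.6]
finger_gap: 40.8
grip_force: 82.2
```

Hard stop found at about 8.6 N. I ease off, then lower.

```bash
python3 -m handwheel '[[-1,0,-0.07,0,0,0,0],[-1,0,-0.07,0,0,0,0],[-1,0,0,0,0,0,0]]'
python3 -m handwheel '[[-1,0,0,0.15,0,0,0],[-1,0,0,0.15,0,0,0],[-1,0,0,0.1,0,0,0],[-1,0,0,0.1,0,0,0],[-1,0,0,0,0,0,0]]'
python3 -m handwheel '[[-1,0,0,0.1,0,0,0],[-1,0,0,0,0,0,0]]'
python3 -m handwheel '[[-1,0,0,0.1,0,0,0],[-1,0,0,0,0,0,0]]'
```

```text
time: 24.57
tool_pos: [515.0, -17.8, 248.1]
tcp_rot: [180.0, -0.0, 93.3]
ft_force: [-2.6, -0.8, -3.4]
finger_gap: 41.1
grip_force: 81.7
time: 24.98
tool_pos: [515.0, -17.8, 242.9]
tcp_rot: [-180.0, -0.0, 93.3]
ft_force: [-1.8, 0.8, -2.6]
finger_gap: 40.7
grip_force: 81.8
time: 25.15
tool_pos: [515.0, -17.9, 242.0]
tcp_rot: [-180.0, -0.0, 93.3]
ft_force: [-1.9, 0.5, -1.7]
finger_gap: 40.9
grip_force: 81.8
time: 25.32
tool_pos: [515.0, -17.9, 241.0]
tcp_rot: [-180.0, 0.0, 93.3]
ft_force: [-3.0, -0.0, -2.9]
finger_gap: 40.8
grip_force: 81.8
```

```bash
python3 -m handwheel '[[-1,0,0,0.07,0,0,0],[-1,0,0,0,0,0,0]]'
python3 -m handwheel '[[-1,0,0,0.07,0,0,0],[-1,0,0,0,0,0,0]]'
python3 -m handwheel '[[-1,0,0,0.05,0,0,0],[-1,0,0,0,0,0,0]]'
```

```text
time: 25.48
tool_pos: [515.0, -17.9, 240.4]
tcp_rot: [-180.0, -0.0, 93.3]
ft_force: [-1.5, -0.0, -2.1]
finger_gap: 40.5
grip_force: 81.8
time: 25.65
tool_pos: [515.1, -17.9, 240.1]
tcp_rot: [180.0, 0.0, 93.3]
ft_force: [-2.8, -0.6, -0.0]
finger_gap: 40.8
grip_force: 82.0
time: 25.82
tool_pos: [515.1, -17.9, 240.0]
tcp_rot: [180.0, 0.0, 93.3]
ft_force: [-4.6, 1.4, 3.7]
finger_gap: 40.9
grip_force: 82.7
```

Seated: the underside is at 210 mm and the load has come off. I soften the grip, open and lift away.

```bash
python3 -m handwheel '[[-1,0,0,-0.02,0,0,0],[-1,0,0,0,0,0,0],[-1,0,0,0,0,0,0]]' 20
python3 -m handwheel '[[0.5,0,0,0,0,0,0],[0.5,0,0,0,0,0,0],[0.5,0,0,0,0,0,0],[0.5,0,0,0,0,0,0],[0.5,0,0,0,0,0,0]]'
python3 -m handwheel '[[0.5,0,0,-0.5,0,0,0],[0.5,0,0,-1,0,0,0],[0.5,0,0,-2,0,0,0],[0.5,0,0,-3,0,0,0],[0.5,0,0,-3,0,0,0],[0.5,0,0,-3,0,0,0],[0.5,-3,-1,0,0,0,0],[0.5,-3,-1,0,0,0,0],[0.5,-3,-1,0,0,0,0],[0.5,-3,-1,0,0,0,0],[0.5,-3,-1,0,0,0,0],[0.5,-3,-1,0,0,0,0]]'
python3 -m handwheel '[[0.5,-3,-1,0,0,0,0],[0.5,-3,-1,0,0,0,0],[0.5,-3,-1,0,0,0,0],[0.5,-3,-1,0,0,0,0],[0.5,0,0,0,0,0,0],[0.5,0,0,0,0,0,0]]'
python3 - <<'E'
from h import *; import pickle
for n in ['scene','top','scene','top']:
    p=snapshot(n); pickle.dump(p,open(n+'6.pkl','wb'))
    for q in ['hook','mallet','pointer','hub_top','stand','crank']: print(n,q,[(round(o['conf'],2),np.round(o['location'],1).tolist()) for o in place_of(p,q)])
    if n=='scene': a=p['image'][130:330,240:440]
    else: b=p['image'][150:290,240:380]
cv2.imwrite('pics/fin.png',np.hstack([cv2.resize(a,(400,400),interpolation=2),cv2.resize(b,(400,400),interpolation=2)])[:,:,::-1])
E
```

```text
time: 26.07
tool_pos: [515.1, -17.9, 240.0]
tcp_rot: [180.0, 0.0, 93.3]
ft_force: [-4.9, 0.3, 4.9]
finger_gap: 41.2
grip_force: 82.5
time: 26.48
tool_pos: [515.1, -17.9, 239.5]
tcp_rot: [180.0, 0.0, 93.3]
ft_force: [0.4, -0.4, 0.2]
finger_gap: 64.0
grip_force: 0.0
time: 27.48
tool_pos: [465.0, -202.4, 365.9]
tcp_rot: [179.9, 0.0, 93.3]
ft_force: [0.5, -0.4, 0.5]
finger_gap: 64.0
grip_force: 0.0
time: 27.98
tool_pos: [431.9, -324.6, 365.2]
tcp_rot: [180.0, 0.0, 93.1]
ft_force: [0.9, 0.1, -1.0]
finger_gap: 63.8
grip_force: 0.0
scene hook [(0.78, [523.7, -17.3, 211.9])]
scene mallet [(0.91, [507.7, -202.9, -3.5]), (0.89, [460.2, -431.3, 4.5]), (0.72, [658.6, -12.1, 248.5]), (0.58, [514.0, -19.9, 93.1])]
scene pointer [(0.83, [521.6, -23.4, 11.5])]
scene hub_top [(0.87, [655.7, -16.3, 248.7])]
scene stand [(0.9, [656.3, -11.8, 3.2])]
scene crank [(0.67, [713.9, -8.3, 297.2]), (0.24, [659.6, -15.1, 247.8])]
top hook [(0.6, [526.1, -17.6, 207.6])]
top mallet [(0.66, [514.4, -19.7, 91.0]), (0.65, [507.5, -203.3, -2.3])]
top pointer [(0.6, [530.4, -23.1, 16.5]), (0.38, [528.3, -19.9, 209.1]), (0.15, [712.2, -13.9, 302.5])]
top hub_top [(0.91, [654.5, -16.7, 254.0])]
top stand [(0.83, [658.0, -12.1, -4.4])]
top crank [(0.55, [713.1, -11.8, 298.6])]
scene hook [(0.78, [527.5, -17.5, 210.7])]
scene mallet [(0.9, [459.1, -427.2, 3.7]), (0.83, [508.6, -205.6, -3.6]), (0.69, [514.4, -18.0, 89.9])]
scene pointer [(0.73, [525.4, -24.8, 11.9])]
scene hub_top []
scene stand [(0.59, [656.3, -16.4, 2.2]), (0.42, [658.9, -11.5, 247.0])]
scene crank [(0.71, [717.1, -9.4, 294.0]), (0.15, [657.6, -12.1, 2.4])]
top hook [(0.66, [525.3, -15.3, 205.7])]
top mallet [(0.65, [513.7, -20.6, 89.5]), (0.62, [505.4, -204.9, 0.8])]
top pointer [(0.65, [530.5, -25.4, 15.9])]
top hub_top [(0.9, [654.8, -17.7, 250.4])]
top stand [(0.97, [656.9, -11.0, -1.1])]
top crank [(0.68, [713.7, -14.8, 299.8])]
```

View pics/fin.png

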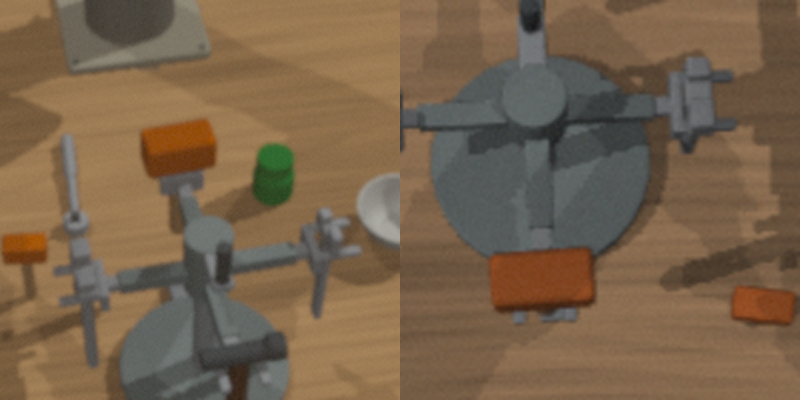

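The final picture shows the mallet hanging head up across the prongs, scene crop (178,148) and top crop (541,279). The hub may have turned slightly during insertion. I measure that against the earlier picture.

```bash
cat > rot.py <<'E'
from h import *; import pickle,sys
def shift(A,B,X,r=14):
    u,v=np.round(proj(A,X)).astype(int); g=lambda p:cv2.resize(cv2.cvtColor(p['image'],cv2.COLOR_RGB2GRAY),None,fx=8,fy=8,interpolation=cv2.INTER_CUBIC)
    a=g(A)[(v-r)*8:(v+r)*8,(u-r)*8:(u+r)*8]; R=r+6; b=g(B)[(v-R)*8:(v+R)*8,(u-R)*8:(u+R)*8]
    m=cv2.matchTemplate(b,a,cv2.TM_CCOEFF_NORMED); _,q,_,l=cv2.minMaxLoc(m); return (l[0]/8-6,l[1]/8-6,round(q,3))
def run(A,B):
    c=np.array([655.5,-15.5])
    for nm,d,z in (('L',93.3,220),('R',-86.7,220),('crank',3.3,298),('pointerbase',183.3,18)):
        rr={'crank':58,'pointerbase':90}.get(nm,140); t=np.radians(d); X=[*(c+rr*np.array([np.cos(t),np.sin(t)])),z]
        s=shift(A,B,X,9 if nm=='crank' else 14); t1=t+np.radians(1); X1=[*(c+rr*np.array([np.cos(t1),np.sin(t1)])),z]
        per=proj(A,X1)-proj(A,X); print(nm,s,'deg',round(float(np.dot(s[:2],per)/(per@per)),2))
if __name__=='__main__':
    for n in ('top','scene'): print(n); run(pickle.load(open(n+'3.pkl','rb')),pickle.load(open(n+'6.pkl','rb')))
E
python3 rot.py
python3 - <<'E'
from h import *; import pickle
p=pickle.load(open('top6.pkl','rb'))
# absolute: hub circle at z=250, base disc at z=18; tool-arm directions via L/R arms
g=cv2.cvtColor(p['image'],cv2.COLOR_RGB2GRAY)
o=rect(p,250,600,710,-70,40,6)[:,:,0]
c=cv2.HoughCircles(cv2.GaussianBlur(o,(9,9),2),cv2.HOUGH_GRADIENT,1,200,param1=60,param2=15,minRadius=145,maxRadius=170); print('hub',[ (710-k[1]/6,40-k[0]/6,k[2]/6) for k in c[0][:2]] if c is not None else None)
o=rect(p,18,535,775,-135,105,3)[:,:,0]
c=cv2.HoughCircles(cv2.GaussianBlur(o,(9,9),2),cv2.HOUGH_GRADIENT,1,200,param1=60,param2=15,minRadius=285,maxRadius=312); print('disc',[ (775-k[1]/3,105-k[0]/3,k[2]/3) for k in c[0][:2]] if c is not None else None)
E
```

```text
top
L (0.0, -0.875, 0.974) deg -0.83
R (0.0, 0.75, 0.908) deg -0.71
crank (0.625, -0.125, 0.979) deg -1.35
pointerbase (-6.0, -6.0, 0.255) deg -8.96
scene
L (0.25, 0.875, 0.983) deg -0.96
R (-0.125, -0.875, 0.983) deg -0.93
crank (-0.375, 0.125, 0.995) deg -0.75
pointerbase (-0.125, -0.125, 0.985) deg 0.15
hub None
disc None
```

```bash
cat > fit.py <<'E'
from h import *; import pickle
from scipy.optimize import least_squares
from scipy.ndimage import gaussian_filter1d
def circ(p,z,R,c0):
    g=cv2.GaussianBlur(cv2.cvtColor(p['image'],cv2.COLOR_RGB2LAB),(0,0),0.8).astype(np.float32); P=[]
    for a in np.radians(np.arange(0,360,3)):
        rr=np.arange(R-8,R+8,.25); uv=np.array([proj(p,[c0[0]+r*np.cos(a),c0[1]+r*np.sin(a),z]) for r in rr],np.float32)
        v=cv2.remap(g,uv[None],None,cv2.INTER_LINEAR)[0]; d=np.abs(np.gradient(gaussian_filter1d(v,4,axis=0),axis=0)).sum(1)
        k=d[4:-4].argmax()+4; P.append([c0[0]+rr[k]*np.cos(a),c0[1]+rr[k]*np.sin(a)])
    P=np.array(P); s=least_squares(lambda q:np.hypot(P[:,0]-q[0],P[:,1]-q[1])-R,c0,loss='cauchy',f_scale=.6)
    e=np.abs(s.fun); return s.x.round(2),int((e<1).sum())
for n in ('top3','top6','scene6','scene3'):
    p=pickle.load(open(n+'.pkl','rb')); print(n,'disc',circ(p,18,100,[655.5,-15.5]),'hub',circ(p,250,26,[655.5,-15.5]),'post',circ(p,298,8,[713,-12.4]))
p=pickle.load(open('top3.pkl','rb')); g=cv2.cvtColor(p['image'],cv2.COLOR_RGB2LAB).astype(np.float32)
def edges(x,z,lo,hi):
    ys=np.arange(hi,lo,-.25); uv=np.array([proj(p,[x,y,z]) for y in ys],np.float32)
    v=gaussian_filter1d(cv2.remap(g,uv[None],None,cv2.INTER_LINEAR)[0],3,axis=0); d=np.abs(np.gradient(v[:,1:],axis=0)).sum(1)
    from scipy.signal import find_peaks
    k,_=find_peaks(d,height=.35*d.max(),distance=8); return [(float(ys[i])) for i in k]
for x in (512,516,520,526,532,538): print('tongue',x,edges(x,12,-60,10))
for x in (486,490,494,510,516): print('fork',x,edges(x,210,-65,15))
E
python3 fit.py
```

```text
top3 disc (array([651.37, -17.38]), 49) hub (array([654.46, -17.86]), 49) post (array([711.25, -16.45]), 54)
top6 disc (array([651.92, -17.27]), 43) hub (array([654.62, -17.67]), 56) post (array([710.52, -15.02]), 64)
scene6 disc (array([655.1, -11.9]), 38) hub (array([654.37, -12.83]), 68) post (array([713.47, -10.72]), 67)
scene3 disc (array([655.7 , -12.11]), 40) hub (array([654.4 , -13.34]), 63) post (array([713.19,  -9.7 ]), 68)
tongue 512 [5.5, -5.0, -15.0, -51.0]
tongue 516 [5.5, -5.25, -15.0, -51.0]
tongue 520 [5.5, -5.0, -14.75, -51.0]
tongue 526 [8.0, -7.75, -15.25, -51.25]
tongue 532 [8.25, -7.75, -15.25, -53.5]
tongue 538 [7.5, -5.0, -13.0, -51.25]
fork 486 [-0.75, -10.25, -19.0, -50.25]
fork 490 [-1.0, -10.5, -18.75, -50.25]
fork 494 [-0.5, -10.25, -18.75, -50.25]
fork 510 [0.75, -10.0, -17.25, -50.25]
fork 516 [1.0, -8.75, -16.75, -21.75, -26.25, -48.75]
```

The fits put the pointer at about 3.75° and the hook now at about 1.8°, because the insertion nudged it by 0.9°. I go back and correct this at the crank post.

```bash
python3 -m handwheel '[[0,2.114,2.124,0,0,0,0],[0,2.114,2.124,0,0,0,0],[0,2.114,2.124,0,0,0,0],[0,2.114,2.124,0,0,0,0],[0,2.114,2.124,0,0,0,0],[0,2.114,2.124,0,0,0,0],[0,2.114,2.124,0,0,0,0],[0,2.114,2.124,0,0,0,0],[0,2.114,2.124,0,0,0,0],[0,2.114,2.124,0,0,0,0],[0,2.114,2.124,0,0,0,0],[0,2.114,2.124,0,0,0,0]]'
python3 -m handwheel '[[0,2.114,2.124,0,0,0,0],[0,2.114,2.124,0,0,0,0],[0,0,0,0,0,0,-0.1167],[0,0,0,0,0,0,-0.1167],[0,0,0,0,0,0,-0.1167],[0,0,0,0,0,0,-0.1167],[0,0,0,0,0,0,-0.1167],[0,0,0,0,0,0,-0.1167],[0,0,0,0,0,0,-0.1167],[0,0,0,0,0,0,-0.1167],[0,0,0,0,0,0,-0.1167],[0,0,0,0,0,0,-0.1167]]'
python3 -m handwheel '[[0,0,0,0,0,0,-0.1167],[0,0,0,0,0,0,-0.1167],[0,0,0,0,0,0,-0.1167],[0,0,0,0,0,0,0],[0,0,0,0,0,0,0],[0,0,0,0,0,0,0]]'
```

```text
time: 30.38
tool_pos: [673.1, -53.9, 364.4]
tcp_rot: [-180.0, -0.0, 93.3]
ft_force: [0.5, -0.2, 0.1]
finger_gap: 42.6
grip_force: 0.0
time: 31.38
tool_pos: [712.2, -10.5, 364.2]
tcp_rot: [-180.0, -0.0, 160.5]
ft_force: [-0.2, -0.3, 0.4]
finger_gap: 42.5
grip_force: 0.0
time: 31.88
tool_pos: [712.2, -10.5, 364.4]
tcp_rot: [-180.0, -0.0, -180.0]
ft_force: [0.8, 1.0, 0.1]
finger_gap: 42.7
grip_force: 0.0
```

```bash
python3 -m handwheel '[[0,-0.1,-0.25,2.5,0,0,0],[0,0,0,2.5,0,0,0],[0,0,0,2,0,0,0],[0,0,0,1.4,0,0,0],[0,0,0,0,0,0,0],[-1,0,0,0,0,0,0],[-1,0,0,0,0,0,0],[-1,0,0,0,0,0,0],[-1,0,0,0,0,0,0],[-1,0,0,0,0,0,0],[-1,0,0,0,0,0,0],[-1,0,0,0,0,0,0]]' 60
python3 -m handwheel '[[-1,0,0.06,0,0,0,0],[-1,0,0.06,0,0,0,0],[-1,0,0.05,0,0,0,0],[-1,0,0,0,0,0,0],[-1,0,0,0,0,0,0],[-1,0,0,0,0,0,0]]'
```

```text
time: 32.88
tool_pos: [714.0, -12.9, 282.9]
tcp_rot: [-180.0, 0.2, -179.8]
ft_force: [-1.5, 1.6, 6.8]
finger_gap: 14.4
grip_force: 58.9
time: 33.38
tool_pos: [714.0, -12.6, 282.9]
tcp_rot: [-179.9, 0.2, -179.8]
ft_force: [-0.7, -3.3, 5.5]
finger_gap: 14.3
grip_force: 59.2
```

```bash
python3 -m handwheel '[[-1,0,0.06,0,0,0,0],[-1,0,0.06,0,0,0,0],[-1,0,0,0,0,0,0],[-1,0,0,0,0,0,0]]'
python3 -m handwheel '[[-1,0,0.04,0,0,0,0],[-1,0,0,0,0,0,0],[-1,0,0,0,0,0,0]]'
```

```text
time: 33.72
tool_pos: [714.0, -12.0, 282.9]
tcp_rot: [-179.8, 0.2, -179.8]
ft_force: [-0.4, -5.4, 6.3]
finger_gap: 14.5
grip_force: 59.3
time: 33.97
tool_pos: [714.0, -11.9, 282.9]
tcp_rot: [-179.8, 0.2, -179.9]
ft_force: [-1.1, -7.8, 6.2]
finger_gap: 14.2
grip_force: 59.3
```

```bash
python3 -m handwheel '[[-1,0,0,0,0,0,-0.017],[-1,0,0,0,0,0,-0.017],[-1,0,0,0,0,0,0],[-1,0,0,0,0,0,0]]'
python3 -m handwheel '[[-1,0,0.03,0,0,0,0],[-1,0,0,0,0,0,0],[-1,0,0,0,0,0,0]]'
python3 - <<'E'
from h import *; import pickle; from rot import run
for n in ('top','scene'):
    p=snapshot(n); pickle.dump(p,open(n+'7.pkl','wb')); print(n); run(pickle.load(open(n+'6.pkl','rb')),p)
E
```

```text
time: 34.3
tool_pos: [713.9, -10.9, 282.9]
tcp_rot: [-179.9, 0.2, -177.9]
ft_force: [-1.1, -2.8, 6.3]
finger_gap: 14.4
grip_force: 59.3
time: 34.55
tool_pos: [713.9, -10.8, 282.9]
tcp_rot: [-179.9, 0.2, -177.9]
ft_force: [-2.5, -4.0, 7.2]
finger_gap: 14.3
grip_force: 59.3
top
L (6.0, -6.0, 0.428) deg -5.39
R (0.0, -1.875, 0.798) deg 1.79
crank (-1.875, 1.125, 0.392) deg 4.17
pointerbase (-3.25, 6.0, 0.149) deg -6.06
scene
L (-0.375, -1.75, 0.902) deg 1.87
R (0.375, 1.875, 0.906) deg 2.01
crank (-6.0, -6.0, 0.366) deg -9.03
pointerbase (0.25, 0.375, 0.957) deg -0.27
```

The hub turned about +1.9°, as wanted. I release, lift and check.

```bash
python3 -m handwheel '[[-1,0,-0.05,0,0,0,0],[-1,0,0,0,0,0,0],[0,0,0,0,0,0,0],[0,0,0,0,0,0,0],[0,0,0,0,0,0,0],[0,0,0,0,0,0,0],[0,0,0,-1.5,0,0,0],[0,0,0,-2.5,0,0,0],[0,0,0,-2.5,0,0,0],[0,0,0,-2.5,0,0,0],[0,0,0,0,0,0,0]]'
python3 -m handwheel '[[0,0,-3,0,0,0,0],[0,1,-3,0,0,0,0],[0,1,-3,0,0,0,0],[0,1,-3,0,0,0,0],[0,1,-3,0,0,0,0],[0,1,-3,0,0,0,0],[0,1,-3,0,0,0,0],[0,1,-3,0,0,0,0],[0,0,-3,0,0,0,0],[0,0,-3,0,0,0,0],[0,0,0,0,0,0,0],[0,0,0,0,0,0,0]]'
python3 - <<'E'
from h import *; import pickle; from rot import run
for n in ('top','scene'):
    p=snapshot(n); pickle.dump(p,open(n+'8.pkl','wb')); print(n); run(pickle.load(open(n+'6.pkl','rb')),p)
    for q in ['hook','mallet','pointer','crank','bowl','jar','ratchet']: print(n,q,[(round(o['conf'],2),np.round(o['location'],1).tolist()) for o in place_of(p,q)][:3])
print(sense()['tool_pos'],sense()['ft_force'],sense()['time'])
E
```

```text
time: 35.57
tool_pos: [714.5, -9.9, 377.7]
tcp_rot: [-179.9, 0.5, -177.8]
ft_force: [0.9, 0.5, 1.1]
finger_gap: 42.5
grip_force: 0.0
time: 36.57
tool_pos: [654.1, -314.2, 369.0]
tcp_rot: [179.9, -0.1, -178.0]
ft_force: [-0.3, 0.5, -0.2]
finger_gap: 42.7
grip_force: 0.0
top
L (0.125, 2.0, 0.95) deg 1.91
R (-0.125, -1.875, 0.791) deg 1.8
crank (-1.25, 0.125, 0.927) deg 2.67
pointerbase (1.5, 0.125, 0.8) deg 2.42
top hook [(0.72, [524.3, -23.8, 204.3]), (0.53, [656.5, -14.8, -3.3])]
top mallet [(0.95, [515.6, -26.3, 90.1]), (0.69, [457.1, -431.9, 1.9])]
top pointer [(0.71, [529.0, -20.9, 14.5]), (0.52, [654.1, -15.8, -1.9])]
top crank [(0.78, [713.3, -9.3, 300.4])]
top bowl [(0.65, [492.9, 278.9, 0.7])]
top jar [(0.84, [390.7, 133.1, -1.6])]
top ratchet [(0.23, [513.8, -24.7, 92.0])]
scene
L (-0.625, -1.75, 0.951) deg 1.98
R (0.5, 1.75, 0.927) deg 1.92
crank (0.75, 0.125, 0.94) deg 1.36
pointerbase (0.125, 0.25, 0.95) deg -0.11
scene hook [(0.82, [525.3, -24.9, 211.1])]
scene mallet [(0.72, [511.3, -203.0, -1.1]), (0.67, [514.3, -24.4, 90.5]), (0.61, [463.9, -429.5, 2.9])]
scene pointer [(0.81, [523.1, -24.4, 10.0])]
scene crank [(0.67, [717.1, -10.2, 293.6])]
scene bowl [(0.61, [493.5, 278.3, -0.6])]
scene jar [(0.64, [397.2, 130.9, 0.6])]
scene ratchet [(0.94, [407.3, -134.4, -3.3])]
[ 654.76387488 -312.37451848  370.51906803] [-0.42106131  0.65294446 -0.27722494] 37.3667
```

```bash
python3 -c "
from bench import hand_in; print(hand_in())"
```

```text
the job is handed in; nothing more can be done
None
```

The job is handed in at about 37 s: the mallet hangs head up in the clip (pushed home at about 8.6 N, then eased off), the hook is over the pointer to within about 1° by the camera fits, and the bowl, jar and ratchet are where they were.

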